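# Move a hanging card to the other display rail

### The job

Two small display stands each carry a short level rail with an upturned end stop. Take the wooden hanger with its card off the rail it hangs on, by lifting its eye over the end stop, and hang it on the other, empty rail behind that rail's end stop. Do not drop it, leave the hair tie, the glasses case and the coasters where they are, and let go of the hanger.

Things in the scene. Friction and masses are not known exactly. Their poses are not given: they have to be found in the camera images.
- stand_a: Fixed dark steel stand whose rail holds the hanger at the start. Origin on the table; -x points along the rail to its free end, roughly toward the robot. Level flat rail along x: 14 mm wide, 8 mm thick, top 225 mm up, from x = -80 mm to a 16 mm square post at x = 62 to 78 mm, its top flush with the rail. Base plate 150 x 100 mm, 10 mm high, x = -65 to 85 mm.
- stand_b: The other stand, with the empty rail the hanger must go to; fixed, same shape, size and axes as stand_a. Which one is left or right varies.
- stop_a (a point): Top centre of the upturned end stop at the free end of stand_a's rail, 16 mm above the rail's top; the stop is 6 mm thick along the rail (x = -80 to -74 mm of the stand) and 14 mm wide. Axes as the stand's.
- stop_b (a point): Top centre of the upturned end stop at the free end of stand_b's rail, 16 mm above the rail's top; the stop is 6 mm thick along the rail (x = -80 to -74 mm of the stand) and 14 mm wide. Axes as the stand's.
- hanger: Loose wooden hanger with a crochet flower card, 0.08 to 0.16 kg. Origin: underside of its eye's top bar, centre, which rests on the rail (225 mm up). z up, y across the card, x along its rail within 5 degrees. Eye: closed opening 36 mm wide (y), 50 mm high (down from the origin), wood 14 mm thick (x). Top bar 56 mm wide, 12 mm high. Passing a stop, the eye must be 16 to 42 mm above hanging height.
- hanger_tab (a point): Middle of the hanger's upright grip tab, 32 mm above the hanger's origin. The tab is 26 mm wide (y), 14 mm thick (x) and stands free from 12 to 52 mm above the origin. Axes as the hanger's.
- hanger_foot (a point): Middle of the lower edge of the hanger's card, 187 mm below the hanger's origin. The card is 121 mm wide (y), with its flowers within 17 mm either way in x; a wooden bar 124 mm wide holds its top edge below the eye, 50 to 66 mm below the origin.
- hair_tie: Bystander: hair tie on a flat kraft card, 175 x 90 x 16 mm, lying on the table in front of the stands; origin at the centre of its underside.
- case: Bystander: flat crochet glasses case, 206 x 78 x 23 mm, lying on the table to the right; origin at the centre of its underside.
- coasters: Bystander: round tied stack of crochet coasters, 132 x 135 x 37 mm, on the table to the left; origin at the centre of its underside.

How it is judged:
By the outcome, as a careful person would: the job done as asked, in the order asked, and still so for the second after the job is handed in, with the robot touching nothing.
It also fails if it takes over 45 s, if anything falls off the work surface, if the arm or the gripper's body presses on something with over 40 N, if the wrist force passes 120 N, or if a joint passes its speed limit or range.

### The arm

A 6-joint arm with a two-finger parallel gripper is mounted at the origin on a cart in front of the work surface, level with it; the furniture and walls round the work are solid. World frame = base frame: x ahead of the robot, y to its left, z up, the work surface at z = 0. Lengths are in m, angles in rad, forces in N, time in s.
With the tool pointing down it reaches from about 0.3 to 0.95 m from the base axis. Payload 3.1 kg.
Tool frame: the origin (TCP) lies midway between the tips of the shut fingers; the grasp point (between the pads) lies 19 mm behind it; z points along the fingers, y is the direction in which the jaws open and shut (so a half turn about z gives the same grasp; the last joint's range is limited). The gripper opens to 85 mm and grips with 20 to 120 N. Pads are 22 mm wide; open, the fingers measure 114 mm over their backs; the gripper's body (76 mm by 85 mm) begins 54 mm behind the grasp point. The pads swing forward as they close: fully open they stand 13 mm farther back than shut.
Start: joints at [-1.321, 0.308, 1.634, -0, 1.2, -0.07], TCP at [0.196, -0.593, 0.231] pointing down, gripper open.
Joint ranges: [-3.06, 3.06], [-0.79, 1.96], [0.05, 2.63], [-1.19, 4.34], [0.05, 2.64], [-2.94, 2.94]. Speed limits (rad/s): [2.79, 2.79, 3.14, 3.14, 3.14, 3.14].

### API

Orientations are given as a unit quaternion [x, y, z, w].
In Python, from plant import ctrl gives the robot as it stands. The module is installed in compiled form; this text tells all that it offers.
- The arm moves only by the tool drive_tool, never from a script. Its argument "targets" is a list that holds one entry, the list of rows, each a list of 5 numbers: the opening, from 0 (shut) to 1 (fully open), then the shift along the tool's x, y, z as a fraction of full scale, then the turn about the tool's z as a fraction of full scale. A call has 1 to 8 rows; each row is the pose to reach, as a shift and turn from the pose commanded when the call began, along the tool's axes at that moment; what a row does not reach only later rows make up. Full scale, the value 1, is 100 mm for a shift and 45 degrees for a turn. A row lasts 1/8 s, in which the tool goes at most 62.5 mm and 10.7 degrees, less where a joint would pass 70% of its speed; a pose out of reach is approached as far as the arm can. A call with a number of a shift or a turn outside -1 to 1 is refused whole. A call with a gripper value outside its range is refused whole. The fingers move at their own pace and stop on an object; the grip force is fixed at half the most. Time passes only in rows, so rows that repeat a pose let the fingers close. It gives the time, the measured TCP pose, the force and the opening at its end, in the units of the state.
- ctrl.get_obs(): the state, without advancing time (a new reading comes with each control period).
- ctrl.grab_frame(name): name is "side" or "top" or "wrist"; returns the picture (384x512x3 uint8, red, green, blue); there is no depth.
- ctrl.camera_info(name): a dict with "fx", "fy", "cx", "cy" (pixels), "R" (3x3) and "t" (3): a world point X has camera coordinates R X + t. Camera axes: x right, y down, z forward; pixel columns grow to the right and rows downward; lengths in m; the calibration is good to about 2 mm. A picture is of the moment at which its call begins: read the wrist's pose just before it. camera_info takes no time and is no camera call; for the wrist camera it gives the pose at the moment of the call.
- ctrl.sign_off(): hands the job in, once; it reports no verdict.
Trained networks look in the newest picture that a camera, given by its name, has taken for a name from the list of things; names that differ only in an ending like _2 or _b are one class to them, and where a whole thing is asked for, a point or a joint stands for the part that bears it (a point fixed in the world has none). Each returns a list of dicts, best first, with "conf" (0 to 1); they miss things now and then, are a little off and sometimes report something else, mostly with a low value. They report only what shows in the picture. A call takes as long as a camera call.
- ctrl.cut_out(camera, query): "mask" (384x512 bool, what is visible of it) and "extent" ([left, top, right, bottom] in pixels, round what is visible of it).
- ctrl.landmark_of(camera, query): "uv" ([column, row] in pixels: a listed point, or the origin of a listed thing).
The state is a dict: "t": time; "qpos": joint angles; "qvel": joint speeds; "joint_torque": joint torques, N m; "tool_pos": TCP position; "tool_rot": TCP orientation; "contact_force": force on the tool from outside, world axes, zero at the start; "moment": the same for the moment, N m; "finger_gap": finger opening in m.
Only numpy, scipy, OpenCV 4.12 (cv2) and the standard library are available. Lean on these libraries where they do the work, as an engineer would, in place of code of your own. Each camera call takes 0.05 s, during which the arm holds its last target.

## Working session

There is one attempt and no reset: what is moved stays moved. The work goes in short steps, Python scripts to look and compute and a tool call to move; the robot and the scene stay as the last step left them, time stands still between calls to the robot, and variables do not carry over. Pictures are saved under pics/ and viewed, and the job is handed in when it is done.

Besides the shell and the picture viewer there is one more tool, called after "Emit:" as name(argument=value, ...) on one line, values as JSON. drive_tool: Moves the arm, as the interface text tells. Shift numbers are shares of 100 mm and turn numbers shares of 45 degrees, none past 1 either way. Its arguments: {"type":"object","properties":{"targets":{"type":"array"}},"required":["targets"]}

```bash
mkdir -p pics
cat > h.py <<'E'
import numpy as np, cv2
from plant import ctrl
from scipy.spatial.transform import Rotation as Ro
def save(n,f): cv2.imwrite('pics/'+f,ctrl.grab_frame(n)[:,:,::-1])
def ray(n,uv):
    c=ctrl.camera_info(n);R=np.array(c['R']);t=np.array(c['t'])
    d=R.T@np.array([(uv[0]-c['cx'])/c['fx'],(uv[1]-c['cy'])/c['fy'],1]);return -R.T@t,d/np.linalg.norm(d)
def atz(n,uv,z):
    o,d=ray(n,uv);return o+d*(z-o[2])/d[2]
def tri(uvs):
    A=np.zeros((3,3));b=np.zeros(3);L=[]
    for n,uv in uvs:
        o,d=ray(n,uv);P=np.eye(3)-np.outer(d,d);A+=P;b+=P@o;L.append((o,P))
    x=np.linalg.solve(A,b);return x,[round(float(np.linalg.norm(P@(x-o))),4) for o,P in L]
def proj(n,X):
    c=ctrl.camera_info(n);p=np.array(c['R'])@X+c['t'];return [c['fx']*p[0]/p[2]+c['cx'],c['fy']*p[1]/p[2]+c['cy']]
E
python3 - <<'E'
from h import *
np.set_printoptions(precision=4,suppress=True)
for n in ('side','top','wrist'):
    save(n,n+'0.png'); c=ctrl.camera_info(n);R=np.array(c['R']);print(n,-R.T@c['t'],R[2])
for n in ('side','top'):
    for q in ('hanger','hanger_tab','hanger_foot','stop_a','stop_b','stand_a','stand_b'):
        print(n,q,[(round(d['conf'],2),np.round(d['uv'],1).tolist()) for d in ctrl.landmark_of(n,q)[:3]])
o=ctrl.get_obs();print(o)
E
```

```text
side [ 0.5766 -1.3475  0.8053] [-0.0454  0.8999 -0.4337]
top [ 0.2673 -0.03    1.5796] [ 0.1797  0.0056 -0.9837]
wrist [ 0.2684 -0.5695  0.3725] [-0.2814 -0.0927 -0.9551]
side hanger [(0.72, [282.0, 165.7])]
side hanger_tab [(0.77, [278.5, 153.2])]
side hanger_foot [(0.96, [273.5, 212.1])]
side stop_a [(0.94, [241.0, 197.7]), (0.55, [251.2, 156.7]), (0.49, [268.6, 269.1])]
side stop_b [(0.94, [241.0, 197.7]), (0.55, [251.2, 156.7]), (0.49, [268.6, 269.1])]
side stand_a [(0.64, [274.5, 221.3]), (0.64, [270.0, 267.9]), (0.47, [275.2, 214.2])]
side stand_b [(0.64, [274.5, 221.3]), (0.64, [270.0, 267.9]), (0.47, [275.2, 214.2])]
top hanger [(0.68, [218.6, 167.9]), (0.16, [239.3, 228.9])]
top hanger_tab [(0.87, [215.8, 164.9])]
top hanger_foot [(0.74, [222.6, 176.5])]
top stop_a [(0.92, [315.7, 197.9]), (0.72, [210.8, 192.6])]
top stop_b [(0.92, [315.7, 197.9]), (0.72, [210.8, 192.6])]
top stand_a [(0.97, [304.1, 189.0]), (0.62, [223.7, 185.8])]
top stand_b [(0.97, [304.1, 189.0]), (0.62, [223.7, 185.8])]
{'t': 0.85, 'qpos': array([-1.3207,  0.3081,  1.6338, -0.    ,  1.1997, -0.0697]), 'qvel': array([ 0.0002, -0.0013,  0.0029,  0.0017,  0.0002, -0.0003]), 'joint_torque': array([ -0.0014, -41.526 , -27.7078,  -0.0001,   0.0006,   0.    ]), 'tool_pos': array([ 0.1965, -0.5934,  0.2313]), 'tool_rot': array([ 0.9872,  0.1592, -0.    ,  0.    ]), 'contact_force': array([0.4886, 0.4344, 0.6242]), 'moment': array([-0.0321,  0.0211,  0.0093]), 'finger_gap': 0.08521600781016374}
```

View pics/side0.png

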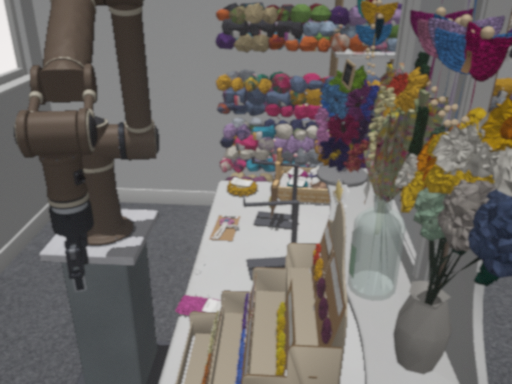

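View pics/top0.png

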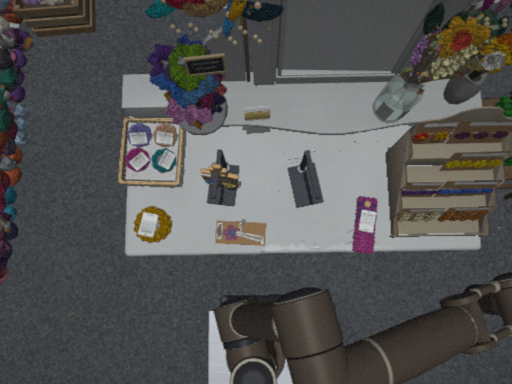

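Run:
```python
from h import *
np.set_printoptions(precision=4,suppress=True)
for k,a,b in (('tab',(278.5,153.2),(215.8,164.9)),('orig',(282,165.7),(218.6,167.9)),('foot',(273.5,212.1),(222.6,176.5)),('stopR',(241,197.7),(315.7,197.9)),('stopL',(251.2,156.7),(210.8,192.6))):
    print(k,*tri([('side',a),('top',b)]))
print('byz tab',atz('top',(215.8,164.9),.257),'L',atz('top',(210.8,192.6),.241),'R',atz('top',(315.7,197.9),.241))
for q in((304.1,189),(223.7,185.8)): print(atz('top',q,0))
a=cv2.imread('pics/top0.png')[120:280,130:400];cv2.imwrite('pics/top0c.png',cv2.resize(a,None,fx=2.9,fy=2.9,interpolation=3))
a=cv2.imread('pics/side0.png')[110:310,170:370];cv2.imwrite('pics/side0c.png',cv2.resize(a,None,fx=3,fy=3,interpolation=3))
```

```text
tab [0.5916 0.1065 0.2585] [0.0055, 0.0055]
orig [0.5992 0.103  0.2137] [0.0005, 0.0005]
foot [0.5925 0.1035 0.0405] [0.0165, 0.0165]
stopR [ 0.4892 -0.1953  0.2366] [0.0043, 0.0043]
stopL [0.5049 0.1229 0.2377] [0.0108, 0.0108]
byz tab [0.5976 0.1073 0.257 ] L [0.5152 0.1242 0.241 ] R [ 0.4927 -0.1942  0.241 ]
[ 0.5665 -0.1834  0.    ]
[0.5838 0.1055 0.    ]
```

View pics/top0c.png

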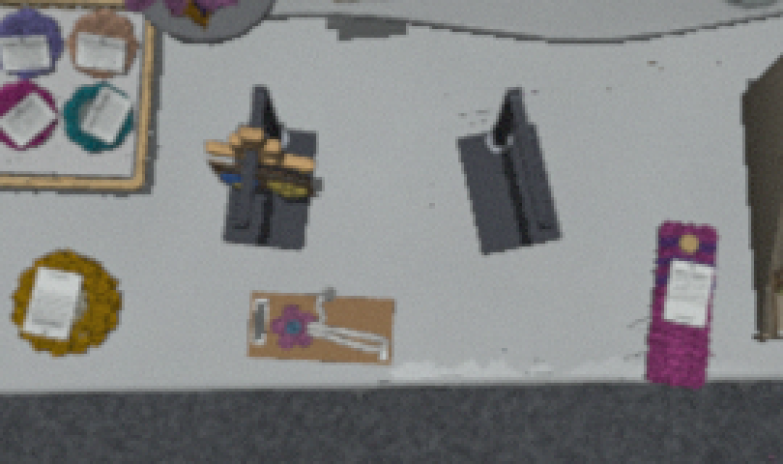

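View pics/side0c.png

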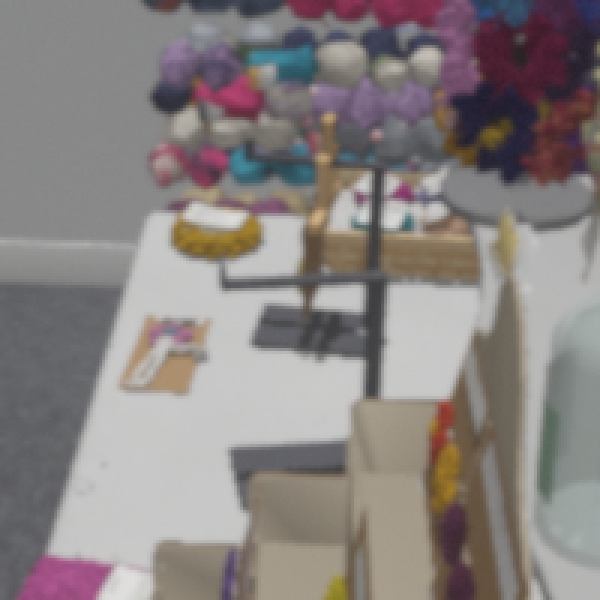

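View pics/wrist0.png

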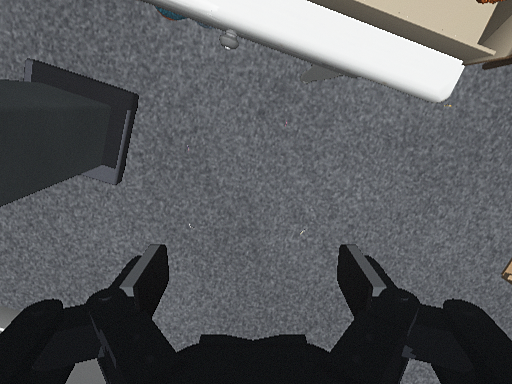

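Run:
```python
from h import *
np.set_printoptions(precision=4,suppress=True)
f=lambda u,v:(130+u/2.9,120+v/2.9)
for nm,post,stop,hg in (('L',(261,92),(241,222),((210,148),(312,164))),('R',(515,92),(546,232),None)):
    p=atz('top',f(*post),.225);s=atz('top',f(*stop),.241);print(nm,p,s,np.degrees(np.arctan2(*(p-s)[[1,0]])),np.linalg.norm(p-s))
    if hg:
        a,b=[atz('top',f(*q),.17) for q in hg];print(a,b,np.linalg.norm(a-b),np.degrees(np.arctan2(*(b-a)[[1,0]]))+90)
# base plate corners
for c in (((223,240),(303,249),(317,131)),((486,254),(562,238),(457,138))):
    P=[atz('top',f(*q),.01) for q in c];print(np.array(P)); e=P[1]-P[0];print(np.linalg.norm(e),np.degrees(np.arctan2(e[1],e[0]))+90)
```

```text
L [0.6478 0.0974 0.225 ] [0.5029 0.1171 0.241 ] -7.755879534495101 0.14718698264228003
[0.5998 0.1596 0.17  ] [0.5793 0.046  0.17  ] 0.11549829645121552 -10.219567483401192
R [ 0.6423 -0.1767  0.225 ] [ 0.4861 -0.2017  0.241 ] 9.095388150614857 0.15897551662685647
[[0.5215 0.1646 0.01  ]
 [0.5085 0.0666 0.01  ]
 [0.6566 0.048  0.01  ]]
0.0989009762281097 -7.563234988557042
[[ 0.4981 -0.157   0.01  ]
 [ 0.5161 -0.2506  0.01  ]
 [ 0.6443 -0.1258  0.01  ]]
0.0952832216791054 10.899140173873676
```

Emit:
drive_tool(targets=[[[1,0.3,-0.3,-1,0],[1,1,-1,-1,0.2],[1,1,-1,-1,0.3]]])

```text
t: 1.23
tool_pos: [0.2605, -0.4661, 0.3326]
tool_rot: [0.999, 0.04, 0.001, 0.001]
contact_force: [0.0, 0.3, -0.4]
finger_gap: 0.0857
```

Emit:
drive_tool(targets=[[[1,0.4,-0.5,0,0.2],[1,0.7,-1,0,0.3]]])

```text
t: 1.48
tool_pos: [0.3224, -0.36, 0.3321]
tool_rot: [0.997, -0.077, 0.001, 0.001]
contact_force: [1.3, 0.0, -1.1]
finger_gap: 0.0852
```

Emit:
drive_tool(targets=[[[1,0.3,-0.5,0,0],[1,0.6,-1,0,0]]])

```text
t: 1.72
tool_pos: [0.3966, -0.2701, 0.3318]
tool_rot: [0.997, -0.076, 0.001, 0.0]
contact_force: [0.4, -0.1, 0.0]
finger_gap: 0.0857
```

Emit:
drive_tool(targets=[[[1,0.3,-0.5,0,0],[1,0.6,-1,0,0],[1,0.6,-1,0,0]]])

```text
t: 2.1
tool_pos: [0.472, -0.1786, 0.3314]
tool_rot: [0.997, -0.073, 0.0, -0.0]
contact_force: [-0.8, -1.1, 0.6]
finger_gap: 0.0854
```

Emit:
drive_tool(targets=[[[1,0.3,-0.5,0,0],[1,0.4,-1,0,0],[1,0.4,-1,0,0]]])

```text
t: 2.48
tool_pos: [0.5251, -0.0873, 0.3312]
tool_rot: [0.997, -0.074, -0.0, -0.0]
contact_force: [-0.0, 0.6, 0.1]
finger_gap: 0.0856
```

Emit:
drive_tool(targets=[[[1,0,-0.5,0,0],[1,-0.1,-1,0,0],[1,-0.1,-1,0,0]]])

```text
t: 2.85
tool_pos: [0.5293, 0.0122, 0.3313]
tool_rot: [0.997, -0.074, -0.0, 0.0]
contact_force: [-0.3, -0.4, 0.3]
finger_gap: 0.0853
```

Emit:
drive_tool(targets=[[[1,-0.1,-0.5,-0.2,0],[1,-0.2,-0.8,-0.2,0],[1,-0.2,-0.8,-0.2,0]]])

```text
t: 3.22
tool_pos: [0.5221, 0.0927, 0.3516]
tool_rot: [0.997, -0.075, 0.0, 0.001]
contact_force: [0.6, -0.6, -0.2]
finger_gap: 0.0851
```

Run:
```python
from h import *
save('wrist','w1.png'); save('top','t1.png')
for q in ('hanger','hanger_tab','stop_a'):
    for n in ('wrist','top'):
        print(n,q,[(round(d['conf'],2),np.round(d['uv'],1).tolist()) for d in ctrl.landmark_of(n,q)[:3]])
print(atz('wrist',(256,192),.257))
```

```text
wrist hanger [(0.97, [228.5, 116.9])]
top hanger [(0.55, [153.6, 227.4])]
wrist hanger_tab [(0.85, [225.3, 118.3])]
top hanger_tab []
wrist stop_a [(0.96, [226.9, 213.5])]
top stop_a [(0.97, [315.7, 198.3]), (0.63, [209.3, 194.4])]
[0.52523147 0.08843817 0.257     ]
```

View pics/w1.png

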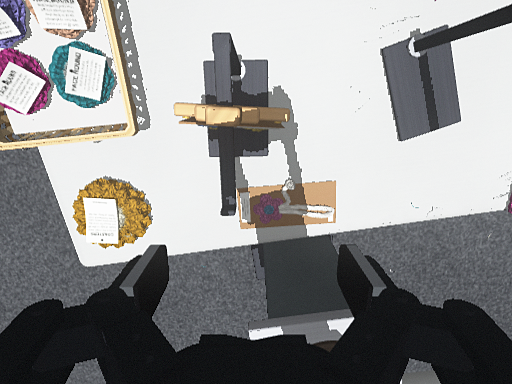

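Run:
```python
from h import *
a=cv2.imread('pics/w1.png')[20:230,150:320];cv2.imwrite('pics/w1c.png',cv2.resize(a,None,fx=2.85*1.25,fy=2.85,interpolation=3) if 0 else cv2.resize(a,None,fx=2.8,fy=2.8,interpolation=3))
```

```text
(no output)
```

View pics/w1c.png

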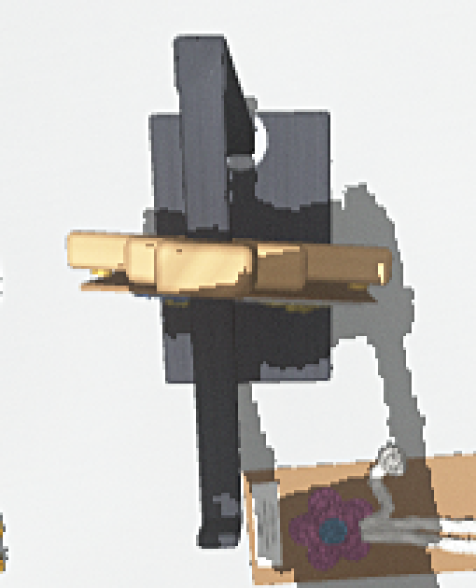

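Run:
```python
from h import *
np.set_printoptions(precision=4,suppress=True)
f=lambda u,v:(150+u/2.8,20+v/2.8)
A=lambda q,z:atz('wrist',f(*q),z)
c=ctrl.camera_info('wrist');print('cam',-np.array(c['R']).T@c['t'])
P=np.array([A(q,.277) for q in ((160,238),(252,247),(247,296),(155,290))]);print('tab',P.mean(0),np.linalg.norm(P[1]-P[0]),np.linalg.norm(P[3]-P[0]),[np.degrees(np.arctan2(*(b-a)[[1,0]]))+90 for a,b in((P[0],P[1]),(P[3],P[2]))])
P=[A(q,.237) for q in((127,262),(304,274))];print('bar',P,np.linalg.norm(P[1]-P[0]))
a,b=A((70,250),.175),A((389,266),.175);print('wbar',(a+b)/2,np.linalg.norm(b-a),np.degrees(np.arctan2(*(b-a)[[1,0]]))+90)
s=A((220,528),.241);p=(A((173,38),.225)+A((222,36),.225))/2;print('stop',s,'post far',p,np.linalg.norm(p-s)," want .155",np.degrees(np.arctan2(*(p-s)[[1,0]])))
l=A((187,230),.225),A((229,230),.225);print('rail',l)
o=ctrl.get_obs();R=Ro.from_quat(o['tool_rot']).as_matrix();print(o['tool_pos'],R)
```

```text
cam [0.5974 0.0807 0.4933]
tab [0.5918 0.1029 0.277 ] 0.023477874944158764 0.013034409221170948 [np.float64(-14.12696539882134), np.float64(-12.408262282680525)]
bar [array([0.596 , 0.1297, 0.237 ]), array([0.5844, 0.0771, 0.237 ])] 0.053940626741645396
wbar [0.5912 0.1029 0.175 ] 0.12028053047467915 -11.52597254126644
stop [0.5084 0.1164 0.241 ] post far [0.6556 0.098  0.225 ] 0.1491942384027814  want .155 -7.1106429759494985
rail (array([0.6026, 0.1113, 0.225 ]), array([0.6006, 0.0983, 0.225 ]))
[0.5223 0.0924 0.3511] [[ 0.9883 -0.1523 -0.0003]
 [-0.1523 -0.9883 -0.0004]
 [-0.0002  0.0004 -1.    ]]
```

Emit:
drive_tool(targets=[[[1,0.4,-0.21,0,0.07],[1,0.67,-0.21,0.2,0.07],[1,0.67,-0.21,0.6,0.07],[1,0.67,-0.21,0.6,0.07]]])

```text
t: 4.12
tool_pos: [0.5891, 0.1034, 0.2869]
tool_rot: [0.995, -0.103, -0.005, 0.001]
contact_force: [-0.4, 0.5, 0.8]
finger_gap: 0.0852
```

Run:
```python
from h import *
save('wrist','w2.png'); save('side','s2.png')
for q in ('hanger_tab',):
    for n in ('wrist','side'):
        print(n,q,[(round(d['conf'],2),np.round(d['uv'],1).tolist()) for d in ctrl.landmark_of(n,q)[:3]])
a=cv2.imread('pics/s2.png')[60:310,120:370];cv2.imwrite('pics/s2c.png',cv2.resize(a,None,fx=2.4,fy=2.4,interpolation=3))
```

```text
wrist hanger_tab [(0.74, [253.7, 223.1])]
side hanger_tab [(0.71, [277.2, 154.7])]
```

View pics/w2.png

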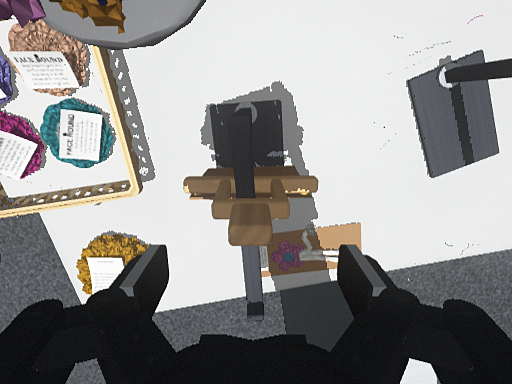

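View pics/s2c.png

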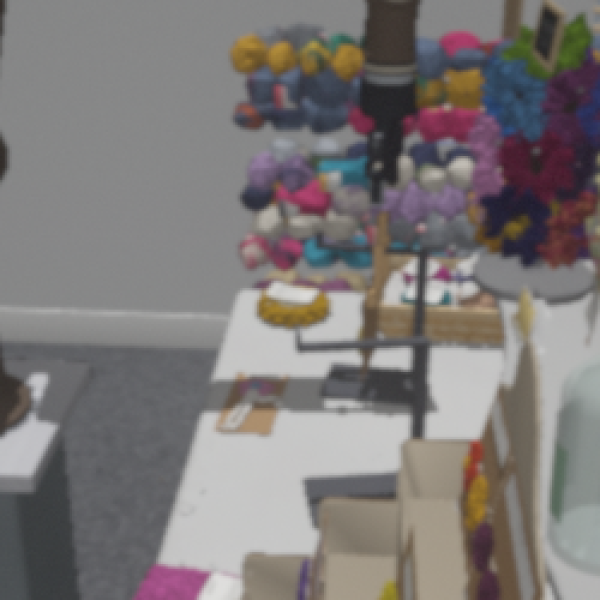

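Run:
```python
from h import *
np.set_printoptions(precision=4,suppress=True)
a=cv2.imread('pics/w2.png')[160:330,170:340];cv2.imwrite('pics/w2c.png',cv2.resize(a,None,fx=3.5,fy=3.5,interpolation=3))
for q in((229,205),(271,205),(271,245),(229,245)):print(atz('wrist',q,.277))
print(ctrl.get_obs()['tool_pos'])
```

```text
[0.6144 0.1131 0.277 ]
[0.6094 0.0893 0.277 ]
[0.5842 0.0941 0.277 ]
[0.5894 0.119  0.277 ]
[0.5926 0.1041 0.2936]
```

View pics/w2c.png

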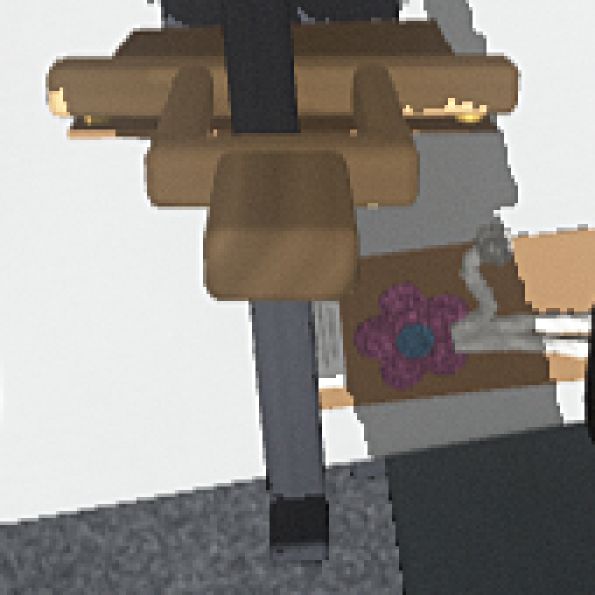

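Run:
```python
from h import *
np.set_printoptions(precision=4,suppress=True)
f=lambda u,v:(170+u/3.5,160+v/3.5)
P=np.array([atz('wrist',f(*q),.277) for q in((207,232),(357,230),(350,298),(207,298))]);print(P.mean(0),P[0]-P[1],P[0]-P[3])
s=(atz('wrist',f(270,522),.241)+atz('wrist',f(328,522),.241))/2;print('stop',s)
o=ctrl.get_obs();print(o['tool_pos'],o['tool_rot'])
```

```text
[0.5928 0.1052 0.277 ] [0.0048 0.0249 0.    ] [ 0.0121 -0.0028  0.    ]
stop [0.5124 0.1182 0.241 ]
[0.5926 0.1041 0.2936] [ 0.9947 -0.103   0.0017 -0.0003]
```

Emit:
drive_tool(targets=[[[1,0,0,0.3,0],[1,0,0,0.56,0],[1,0,0,0.56,0]]])

```text
t: 4.7
tool_pos: [0.5907, 0.104, 0.2348]
tool_rot: [0.995, -0.103, -0.001, 0.0]
contact_force: [0.2, -0.1, -0.1]
finger_gap: 0.0854
```

Run:
```python
from h import *
o=ctrl.get_obs();print(o['tool_pos'],o['contact_force']);save('wrist','w3.png')
```

```text
[0.59068533 0.10404583 0.23483925] [ 0.20453872 -0.14289742 -0.069066  ]
```

View pics/w3.png

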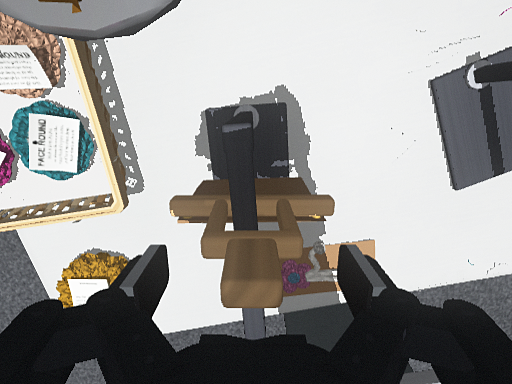

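Tab (cols 221–282, row ~285) is midway between the fingers. Close.

Emit:
drive_tool(targets=[[[0,0,0,0,0],[0,0,0,0,0],[0,0,0,0,0],[0,0,0,0,0],[0,0,0,0,0]]])

```text
t: 5.38
tool_pos: [0.5927, 0.1044, 0.2371]
tool_rot: [0.995, -0.103, 0.001, -0.0]
contact_force: [0.1, 0.9, 5.0]
finger_gap: 0.0254
```

Run:
```python
from h import *
o=ctrl.get_obs();print(o['tool_pos'],o['contact_force'],o['finger_gap']);save('wrist','w4.png')
```

```text
[0.59272343 0.10438476 0.23706345] [0.14206449 0.92269266 4.96622393] 0.025354314796802082
```

View pics/w4.png

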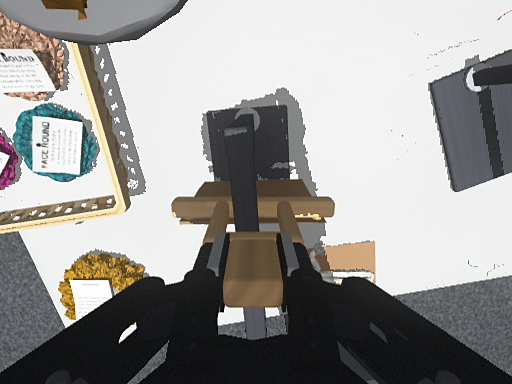

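Emit:
drive_tool(targets=[[[0,0,0,-0.1,0],[0,0,0,-0.2,0],[0,0,0,-0.29,0],[0,0,0,-0.29,0],[0,0,0,-0.29,0]]])

```text
t: 6.05
tool_pos: [0.5914, 0.1041, 0.264]
tool_rot: [0.995, -0.103, -0.0, 0.0]
contact_force: [-1.1, -0.1, -0.6]
finger_gap: 0.0255
```

Run:
```python
from h import *
o=ctrl.get_obs();print(o['tool_pos'],o['contact_force'],o['moment'],o['finger_gap']);save('wrist','w5.png');save('side','s5.png')
a=cv2.imread('pics/s5.png')[60:260,170:370];cv2.imwrite('pics/s5c.png',cv2.resize(a,None,fx=3,fy=3,interpolation=3))
```

```text
[0.59138262 0.10409887 0.2640321 ] [-1.06308326 -0.1008996  -0.57076609] [ 0.00898193 -0.0003035   0.04183906] 0.025468413701550542
```

View pics/w5.png

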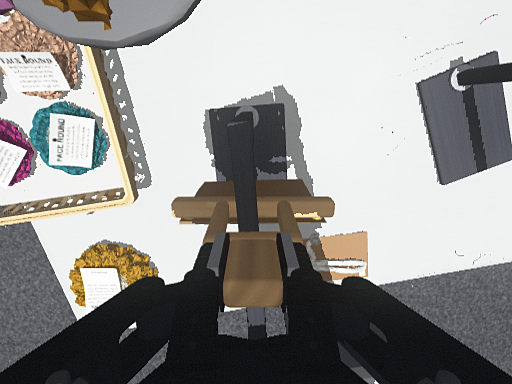

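View pics/s5c.png

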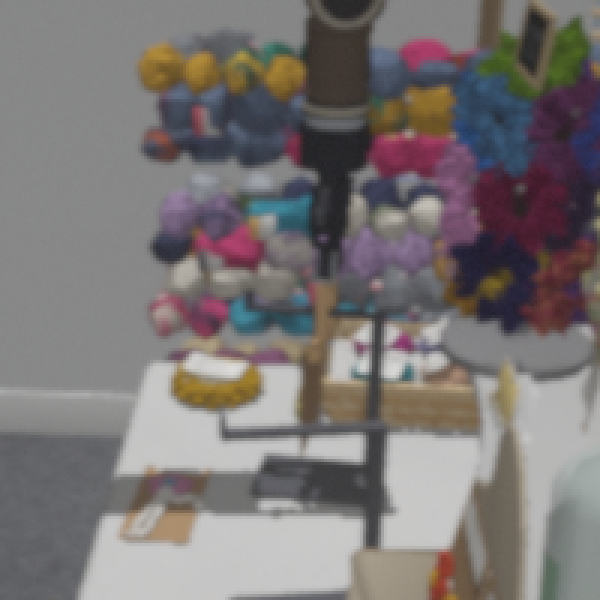

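Emit:
drive_tool(targets=[[[0,-0.12,0.01,0,0],[0,-0.3,0.02,0,0],[0,-0.5,0.03,0,0],[0,-0.7,0.05,0,0],[0,-0.88,0.06,0,0],[0,-0.95,0.07,0,0],[0,-0.95,0.07,0,0]]])

```text
t: 7.02
tool_pos: [0.497, 0.1168, 0.2645]
tool_rot: [0.995, -0.103, 0.0, -0.0]
contact_force: [0.6, -0.9, -0.3]
finger_gap: 0.0252
```

Emit:
drive_tool(targets=[[[0,-0.12,0.01,0,0],[0,-0.3,0.02,0,0],[0,-0.5,0.04,0,0],[0,-0.5,0.04,0,0]]])

```text
t: 7.52
tool_pos: [0.4457, 0.1232, 0.264]
tool_rot: [0.995, -0.103, -0.0, 0.0]
contact_force: [0.1, -0.1, -1.7]
finger_gap: 0.025
```

Run:
```python
from h import *
o=ctrl.get_obs();print(o['tool_pos'],o['contact_force'],o['moment'],o['finger_gap']);save('wrist','w6.png');save('top','t6.png')
a=cv2.imread('pics/t6.png')[120:280,130:400];cv2.imwrite('pics/t6c.png',cv2.resize(a,None,fx=2.9,fy=2.9,interpolation=3))
```

```text
[0.44574698 0.12323377 0.26399002] [ 0.12686669 -0.06737789 -1.69306202] [ 0.04711603 -0.02375378 -0.02659438] 0.024998863774891786
```

View pics/w6.png

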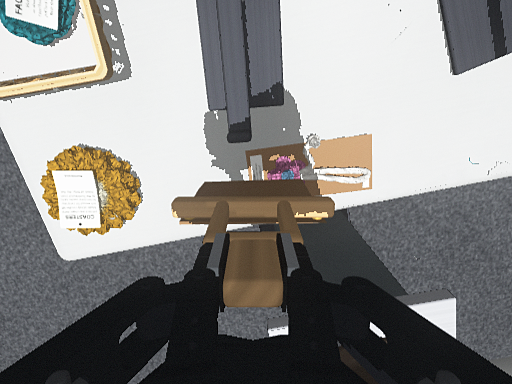

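View pics/t6c.png

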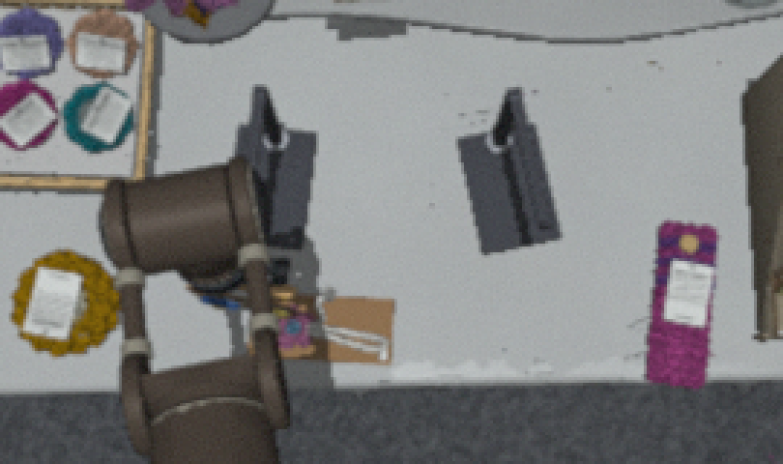

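Emit:
drive_tool(targets=[[[0,0.02,0.12,0,-0.03],[0,0.06,0.3,0,-0.09],[0,0.1,0.5,0,-0.15],[0,0.15,0.75,0,-0.21],[0,0.2,1,0,-0.24]]])

```text
t: 8.25
tool_pos: [0.4473, 0.0201, 0.2645]
tool_rot: [1.0, -0.009, 0.0, 0.0]
contact_force: [-1.1, -0.6, -0.9]
finger_gap: 0.0252
```

Emit:
drive_tool(targets=[[[0,0,0.25,0,-0.06],[0,0,0.5,0,-0.12],[0,0,0.75,0,-0.18],[0,0,1,0,-0.24]]])

```text
t: 8.75
tool_pos: [0.4454, -0.0802, 0.2645]
tool_rot: [0.996, 0.086, 0.0, 0.0]
contact_force: [1.1, 0.4, -0.6]
finger_gap: 0.0254
```

Emit:
drive_tool(targets=[[[0,-0.05,0.25,0,0],[0,-0.1,0.5,0,0],[0,-0.16,0.75,0,0],[0,-0.22,0.9,0,0],[0,-0.22,0.9,0,0],[0,-0.22,0.9,0,0]]])

```text
t: 9.5
tool_pos: [0.4384, -0.1708, 0.2642]
tool_rot: [0.996, 0.085, -0.0, -0.0]
contact_force: [-0.0, 0.1, -1.3]
finger_gap: 0.0252
```

Run:
```python
from h import *
o=ctrl.get_obs();print(o['tool_pos'],o['tool_rot'],o['contact_force'],o['moment'],o['finger_gap']);save('wrist','w7.png');save('top','t7.png');save('side','s7.png')
for n in('wrist','top','side'): print(n,[(round(d['conf'],2),np.round(d['uv'],1).tolist()) for d in ctrl.landmark_of(n,'stop_b')[:3]])
a=cv2.imread('pics/w7.png')[0:240,150:390];cv2.imwrite('pics/w7c.png',cv2.resize(a,None,fx=2.5,fy=2.5,interpolation=3))
a=cv2.imread('pics/s7.png')[100:300,170:370];cv2.imwrite('pics/s7c.png',cv2.resize(a,None,fx=3,fy=3,interpolation=3))
```

```text
[ 0.43836552 -0.17078774  0.26415878] [ 9.96367214e-01  8.51599418e-02 -1.89678790e-05 -3.97354201e-04] [-0.00852434  0.14755217 -1.27214429] [ 0.01808242  0.00794617 -0.04838225] 0.025224938018083974
wrist [(0.7, [327.7, 145.5])]
top [(0.76, [213.3, 195.5])]
side [(0.88, [243.1, 195.3]), (0.85, [250.9, 156.7])]
```

View pics/w7c.png

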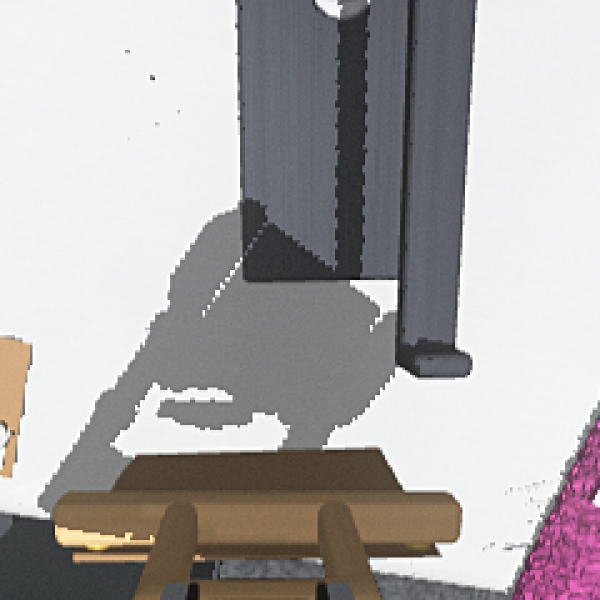

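View pics/s7c.png

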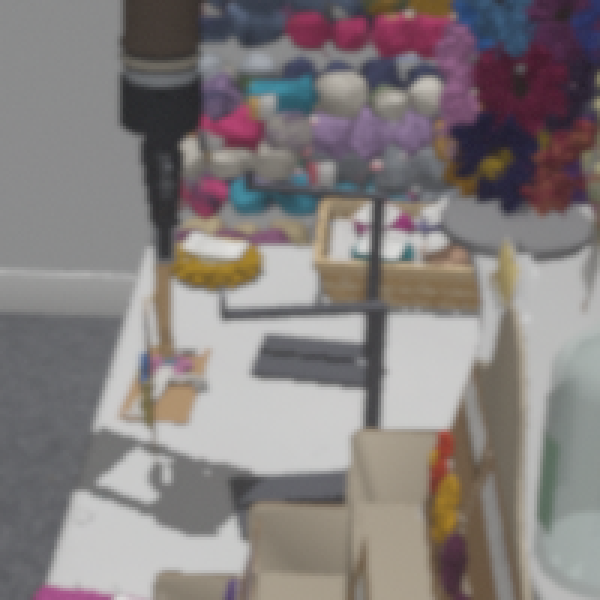

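Run:
```python
from h import *
np.set_printoptions(precision=4,suppress=True)
f=lambda u,v:(150+u/2.5,0+v/2.5)
A=lambda q,z:atz('wrist',f(*q),z)
s=A((443,363),.241);print('stop',s,'w',np.linalg.norm(A((416,364),.241)-A((471,364),.241)), 'net',atz('wrist',(327.7,145.5),.241))
l1,l2=A((412,30),.225),A((406,320),.225);r1,r2=A((475,30),.225),A((459,320),.225)
for a,b in((l1,l2),(r1,r2)):print(a,b,np.degrees(np.arctan2(*(a-b)[[1,0]])))
print('base', [np.degrees(np.arctan2(*(A(p,.01)-A(q,.01))[[1,0]])) for p,q in(((239,20),(244,278)),)], A((244,278),.01)-A((398,278),.01))
o=ctrl.get_obs();R=Ro.from_quat(o['tool_rot']).as_matrix();p=o['tool_pos']
for nm,x in(('stop',s),('rail near',(l2+r2)/2),('rail far',(l1+r1)/2)):print(nm,R.T@(x-p))
c=ctrl.camera_info('wrist');print(-np.array(c['R']).T@c['t'])
```

```text
stop [ 0.4978 -0.2041  0.241 ] w 0.01250016329683933 net [ 0.4977 -0.2044  0.241 ]
[ 0.5659 -0.1839  0.225 ] [ 0.5049 -0.197   0.225 ] 12.111794186831665
[ 0.5683 -0.1976  0.225 ] [ 0.5072 -0.2098  0.225 ] 11.332305983049757
base [np.float64(10.693739428465458)] [-0.0138  0.0798  0.    ]
stop [0.0528 0.0429 0.0233]
rail near [0.061  0.0437 0.0393]
rail far [0.1233 0.0416 0.0394]
[ 0.5132 -0.1582  0.4066]
```

Emit:
drive_tool(targets=[[[0,0,0.12,0,-0.01],[0,0,0.3,0,-0.03],[0,0,0.43,0,-0.03],[0,0,0.43,0,-0.03],[0,0,0.43,0,-0.03]]])

```text
t: 10.42
tool_pos: [0.4454, -0.2135, 0.264]
tool_rot: [0.995, 0.097, -0.0, -0.0]
contact_force: [0.1, -0.3, -0.3]
finger_gap: 0.0254
```

Run:
```python
from h import *
o=ctrl.get_obs();print(o['tool_pos'],o['tool_rot'],o['contact_force'],o['finger_gap']);save('wrist','w8.png');save('side','s8.png')
a=cv2.imread('pics/w8.png')[0:300,150:390];cv2.imwrite('pics/w8c.png',cv2.resize(a,None,fx=2,fy=2,interpolation=3))
a=cv2.imread('pics/s8.png')[150:270,190:310];cv2.imwrite('pics/s8c.png',cv2.resize(a,None,fx=5,fy=5,interpolation=3))
```

```text
[ 0.44541347 -0.21351952  0.26404803] [ 9.95313644e-01  9.66982202e-02 -2.21777296e-04 -3.93684157e-04] [ 0.12118572 -0.25916239 -0.33933552] 0.025444597788398082
```

View pics/w8c.png

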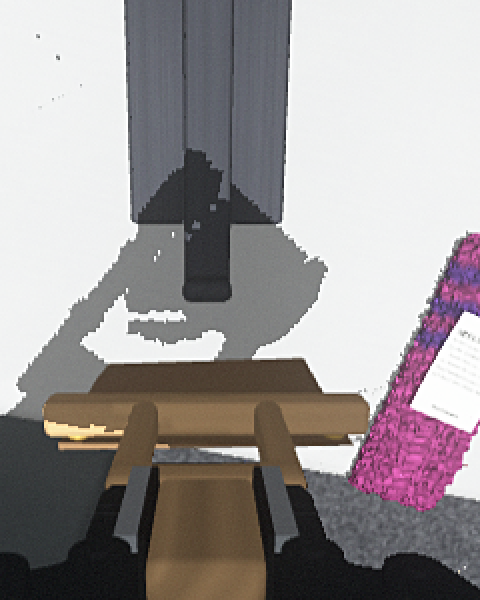

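View pics/s8c.png

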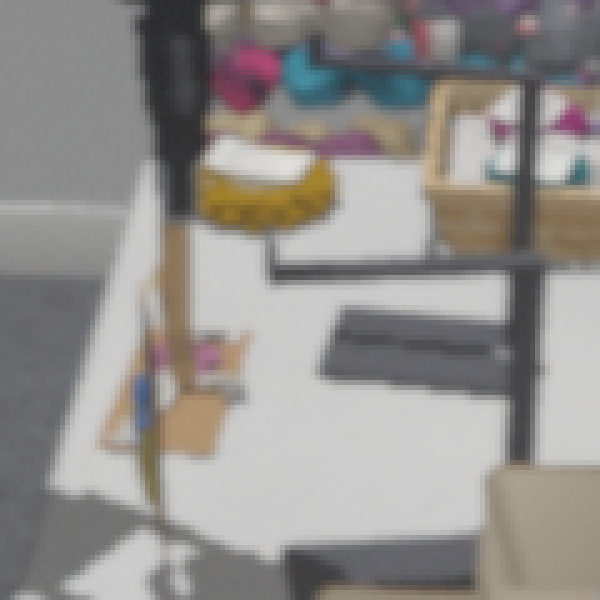

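Emit:
drive_tool(targets=[[[0,0.12,0,0,0],[0,0.3,0,0,0],[0,0.3,0,0,0]]])

```text
t: 10.9
tool_pos: [0.4768, -0.2075, 0.2644]
tool_rot: [0.995, 0.098, 0.0, 0.0]
contact_force: [-1.1, -0.3, 0.0]
finger_gap: 0.0251
```

Run:
```python
from h import *
o=ctrl.get_obs();print(o['tool_pos'],o['contact_force']);save('wrist','w9.png');save('side','s9.png')
a=cv2.imread('pics/w9.png')[50:330,150:390];cv2.imwrite('pics/w9c.png',cv2.resize(a,None,fx=2.1,fy=2.1,interpolation=3))
a=cv2.imread('pics/s9.png')[150:270,190:310];cv2.imwrite('pics/s9c.png',cv2.resize(a,None,fx=5,fy=5,interpolation=3))
```

```text
[ 0.4768139  -0.20747079  0.26442991] [-1.06014285 -0.28047442  0.02578521]
```

View pics/w9c.png

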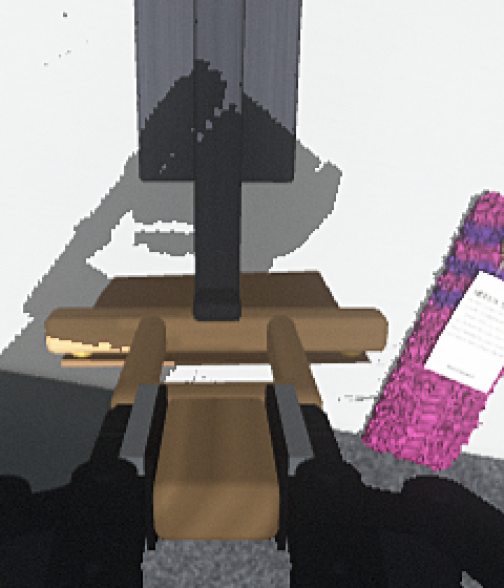

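View pics/s9c.png

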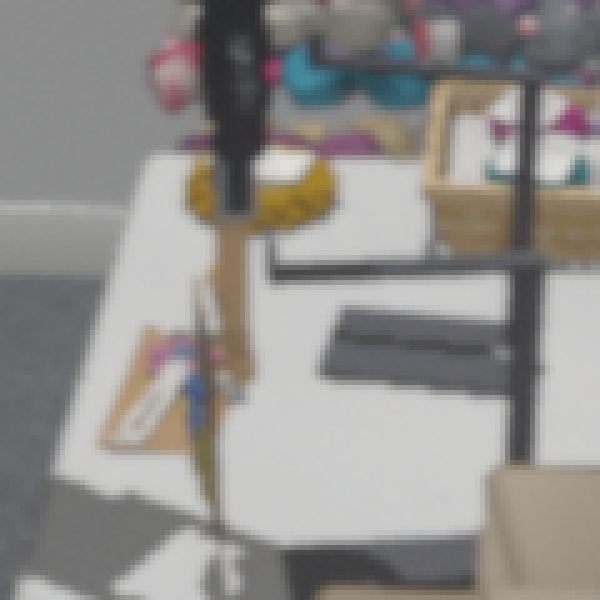

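Emit:
drive_tool(targets=[[[0,0.1,0,0,0],[0,0.25,0,0,0],[0,0.4,0,0,0],[0,0.6,0,0,0],[0,0.8,0,0,0],[0,0.98,0,0,0],[0,0.98,0,0,0],[0,0.98,0,0,0]]])

```text
t: 12.0
tool_pos: [0.5708, -0.1889, 0.2639]
tool_rot: [0.995, 0.097, -0.001, -0.0]
contact_force: [0.1, 0.1, -0.6]
finger_gap: 0.0251
```

Run:
```python
from h import *
o=ctrl.get_obs();print(o['tool_pos'],o['contact_force'],o['moment']);save('wrist','w10.png');save('side','s10.png')
a=cv2.imread('pics/w10.png')[90:370,150:390];cv2.imwrite('pics/w10c.png',cv2.resize(a,None,fx=2.1,fy=2.1,interpolation=3))
a=cv2.imread('pics/s10.png')[150:270,210:330];cv2.imwrite('pics/s10c.png',cv2.resize(a,None,fx=5,fy=5,interpolation=3))
```

```text
[ 0.57081218 -0.18893406  0.26393021] [ 0.14877188  0.05949784 -0.56641067] [ 0.0477201  -0.03281727 -0.017397  ]
```

View pics/w10c.png

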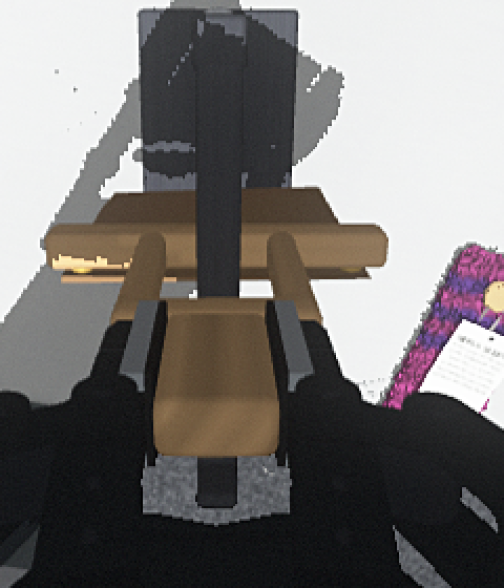

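View pics/s10c.png

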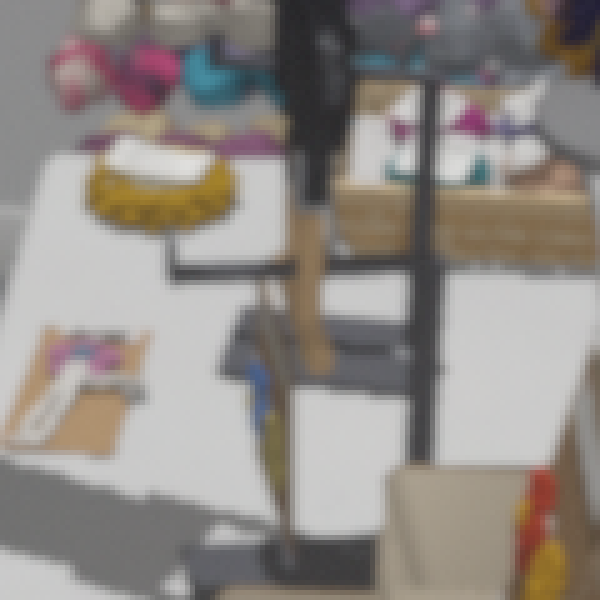

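Emit:
drive_tool(targets=[[[0,0,0,0.1,0],[0,0,0,0.2,0],[0,0,0,0.26,0],[0,0,0,0.28,0],[0,0,0,0.28,0],[0,0,0,0.28,0]]])

```text
t: 12.85
tool_pos: [0.5705, -0.1888, 0.237]
tool_rot: [0.995, 0.097, -0.001, -0.0]
contact_force: [-4.0, 1.5, 5.6]
finger_gap: 0.0258
```

Run:
```python
from h import *
o=ctrl.get_obs();print(o['tool_pos'],o['contact_force'],o['moment']);save('side','s11.png')
a=cv2.imread('pics/s11.png')[150:270,210:330];cv2.imwrite('pics/s11c.png',cv2.resize(a,None,fx=5,fy=5,interpolation=3))
```

```text
[ 0.57045657 -0.18881884  0.23702541] [-4.00661035  1.50915705  5.60395607] [0.22337072 0.68889633 0.0140183 ]
```

View pics/s11c.png

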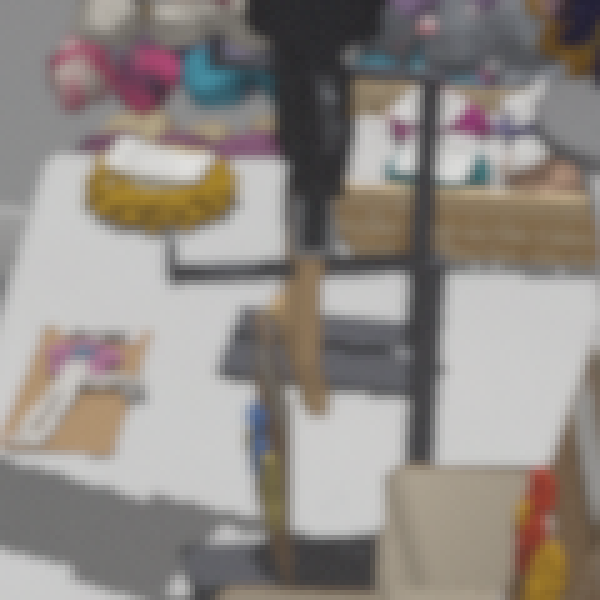

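Emit:
drive_tool(targets=[[[0.45,0,0,0,0],[0.6,0,0,0,0],[1,0,0,0,0],[1,0,0,0,0],[1,0,0,0,0],[1,0,0,0,0]]])

```text
t: 13.65
tool_pos: [0.5712, -0.189, 0.2362]
tool_rot: [0.995, 0.097, -0.0, -0.0]
contact_force: [-0.2, -0.0, -0.7]
finger_gap: 0.0855
```

Run:
```python
from h import *
o=ctrl.get_obs();print(o['tool_pos'],o['contact_force'],o['finger_gap']);save('wrist','w12.png')
```

```text
[ 0.57123209 -0.18897497  0.23622591] [-0.21840119 -0.04484409 -0.72288585] 0.0854616954385919
```

View pics/w12.png

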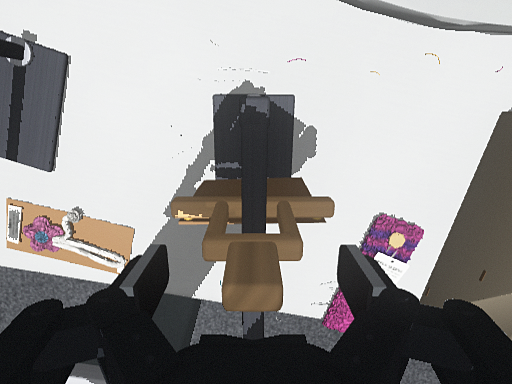

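Released, and the hanger sits centred and level on the rail. I'll lift the gripper clear.

Emit:
drive_tool(targets=[[[1,0,0,-0.2,0],[1,0,0,-0.6,0],[1,0,0,-1,0],[1,0,0,-1,0]]])

```text
t: 14.2
tool_pos: [0.574, -0.1901, 0.343]
tool_rot: [0.995, 0.097, 0.005, 0.003]
contact_force: [0.2, 1.2, -0.5]
finger_gap: 0.0854
```

Emit:
drive_tool(targets=[[[1,-0.4,0,-0.1,0],[1,-0.9,0,-0.1,0],[1,-0.9,0,-0.1,0],[1,-0.9,0,-0.1,0],[1,-0.9,0,-0.1,0]]])

```text
t: 14.82
tool_pos: [0.4839, -0.2063, 0.3464]
tool_rot: [0.995, 0.097, 0.0, 0.0]
contact_force: [0.3, 0.1, -0.6]
finger_gap: 0.0855
```

Run:
```python
from h import *
o=ctrl.get_obs();print(o['tool_pos'],o['contact_force'],o['finger_gap']);save('wrist','w13.png');save('side','s13.png')
a=cv2.imread('pics/s13.png')[130:290,190:350];cv2.imwrite('pics/s13c.png',cv2.resize(a,None,fx=3.7,fy=3.7,interpolation=3))
for n in('wrist','side'):
  for q in('hanger','hanger_tab','hanger_foot','stop_b'): print(n,q,[(round(d['conf'],2),np.round(d['uv'],1).tolist()) for d in ctrl.landmark_of(n,q)[:2]])
```

```text
[ 0.48387576 -0.20626555  0.34637506] [ 0.29021614  0.10584151 -0.63636866] 0.08554444285007706
wrist hanger [(0.97, [251.7, 92.7]), (0.54, [253.0, 176.8])]
wrist hanger_tab []
wrist hanger_foot []
wrist stop_b [(0.86, [252.1, 173.8])]
side hanger [(0.95, [273.4, 201.5])]
side hanger_tab [(0.62, [267.8, 190.3])]
side hanger_foot [(0.77, [267.2, 259.5])]
side stop_b [(0.8, [244.7, 197.0]), (0.76, [250.9, 157.0])]
```

View pics/w13.png

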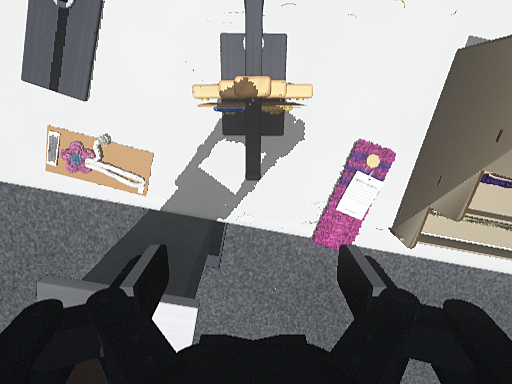

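View pics/s13c.png

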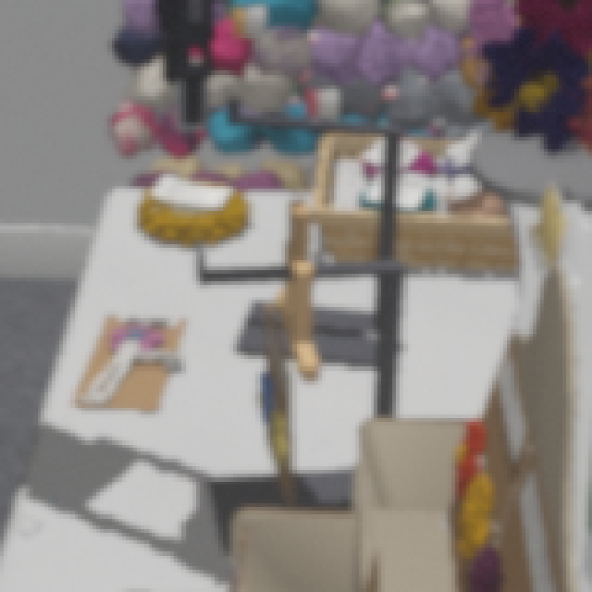

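The hanger is on stand B's rail, well behind the stop. The robot is clear and the bystanders look undisturbed.

```bash
python3 -c "
from plant import ctrl
print(ctrl.sign_off())"
```

```text
the job is handed in; nothing more can be done
None
```

The hanger is now on the other stand's rail (the right-hand one), and I let go of it and handed the job in at about 15 s of the 45 s allowed.

- **Taking it off:** I gripped the hanger by its tab and lifted it about 28 mm. I then slid its eye over the end stop of the left rail and carried it across.
- **Hanging it up:** I passed the eye over the empty rail's stop at the same height and stopped about 75 mm behind the stop. I lowered it until it touched the rail (about 6 N), then released it and backed the gripper away.

**Last checks:** In the final wrist and side pictures the hanger hangs level and centred on the right rail, roughly midway between the stop and the post. The gripper was open and clear, with contact force near zero. The hair tie, glasses case and coasters look to be where they were; I judged this by eye and did not measure it.

**Disagreements:** Position estimates for the right stop differed by about 10 mm between cameras, so I used the closer wrist view. In that last wrist picture the networks did not report the tab or the card's lower edge, but both showed up in the side picture.

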